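Load a test cassette into the bench reader

ROBOT

A 6-joint arm with a two-finger parallel gripper is mounted at the origin on a cart in front of the work surface, level with it; the furniture and walls round the work are solid. World frame = base frame: x ahead of the robot, y to its left, z up, the work surface at z = 0. Lengths are in m, angles in rad, forces in N, time in s.
With the tool pointing down it reaches from about 0.425 to 0.95 m from the base axis. Payload 14.7 kg.
Tool frame: the origin (TCP) lies at the very end of the fingers, on their centre line; the grasp point (between the pads) lies 19 mm behind it; x points along the fingers, z is the direction in which the jaws open and shut, and the axes are right-handed (so a half turn about x gives the same grasp; the last joint's range is limited). The gripper opens to 85 mm and grips with 20 to 120 N. Pads are 22 mm wide; open, the fingers measure 114 mm over their backs; the gripper's body (76 mm by 85 mm) begins 54 mm behind the grasp point. The pads swing forward as they close: fully open they stand 13 mm farther back than shut.
Start: joints at [-1.161, 0.48, 1.596, -0, 1.065, -0.047], TCP at [0.287, -0.583, 0.231] pointing down, gripper open.
Joint ranges: [-2.75, 2.75], [-0.82, 2.05], [0.23, 2.67], [-1.56, 4.7], [0.09, 2.69], [-2.92, 2.92]. Speed limits (rad/s): [1.89, 1.89, 2.39, 3.01, 3.01, 3.01].

INTERFACE

Orientations are given as a 3x3 rotation matrix whose columns are the frame's x, y, z axes.
In Python, from rig import robot gives the robot as it stands.
- The arm moves only by the tool send_rows, never from a script. Its argument "commands" is a list of rows, each an object with "offset": the shift along the tool's x, y, z in m, a list of three; "rot": the turn, a rotation vector about the tool's x, y, z in rad, a list of three. In form: [{"offset": [x, y, z], "rot": [ax, ay, az]}, ...]. A call has exactly 8 rows; each row shifts and turns the commanded pose from where the row before left it, along the tool's axes as they then stand; what a row does not reach is not made up. A row lasts 1/8 s, in which the tool goes at most 62.5 mm and 10.7 degrees, less where a joint would pass 70% of its speed; a pose out of reach is approached as far as the arm can. A call is refused whole if a number of a shift passes 0.0625 or a number of a turn 0.188, either way. A call with a gripper value outside its range is refused whole. "grip" is the opening in per cent of the stroke, from 0 (shut) to 100 (fully open), set as the call begins (left out, the last holds). The fingers move at their own pace and stop on an object; "grip_force" is the grip in N (left out, the last holds). Time passes only in rows, so rows that do not move let the fingers close, or fill a call up. It gives the time, the measured TCP pose, the force and the opening at its end, in the units of the state.
- robot.state(): the state, without advancing time (a new reading comes with each control period).
- robot.get_image(name): name is "side" or "top"; returns the picture (400x640x3 uint8, red, green, blue); there is no depth.
- robot.calibration(name): a dict with "intrinsics" (3x3 intrinsics, pixels), "k1" (the pictures are not rectified: a ray, as slopes to the right and down, at radius r is drawn at 1 + k1 r^2 times it, then the intrinsics apply), "T" (4x4, takes a point from camera to world coordinates). Camera axes: x right, y up, looking along -z (the intrinsics and any distortion apply to the point x, -y, -z); pixel columns grow to the right and rows downward; lengths in m; the calibration is good to about 2 mm. A picture is of the moment at which its call begins. calibration takes no time and is no camera call.
- robot.sign_off(): hands the job in, once; it reports no verdict.
The state is a dict: "time": time; "joint_pos": joint angles; "joint_velocities": joint speeds; "tau": joint torques, N m; "tcp_pos": TCP position; "tcp_rot": TCP orientation; "force": force on the tool from outside, world axes, zero at the start; "moment": the same for the moment, N m; "opening": opening from 0.0 (shut) to 1.0 (fully open).
Only numpy, scipy, OpenCV 4.12 (cv2) and the standard library are available. Lean on these libraries where they do the work, as an engineer would, in place of code of your own. Each camera call takes 0.05 s, during which the arm holds its last target.

TASK

Load the test cassette that lies on the reader's deck: with a fingertip, push it back flat against the guide rail, then slide it along the rail into the corner pocket until it is fully home against the end stop and the spring roller sits in its side notch. Then push the scan head along its track, all the way over the cassette. Slide things only: do not lift the cassette off the deck, and leave the other cassette, the bottles and everything else where they are.

Things in the scene. Friction and masses are not known exactly. Their poses are not given: they have to be found in the camera images.
- reader: fixed bench cassette reader, a low grey housing 190 mm deep (x), 340 mm long (y) with a flat dark metal deck 26 mm above the table. Origin on the table, mid-length, 87.5 mm behind the front edge; x points from its front to the rail, y along the rail to the left, z up. A ledge behind the rail at the left holds a vial and a bottle, up to 49 mm above the deck
- rail (a point): middle of the guide rail's working face, on the deck (reader x = +45 mm); axes as the reader's. The rail is a straight steel bar along y, 8 mm high, from 123 mm to the right of this point (-y) to 123 mm to the left
- roller_nose (a point): where the spring roller (white, 20 mm across) pokes 2.5 mm into the cassette's way, in the middle of the pocket's front cheek. The cheek is an 8 mm high bar facing the rail, 32 mm from it, from the end stop to 60 mm from it, then flared open for 14 mm. Pushing the cassette past the roller takes about 3 to 6 N; then it drops into the notch and holds
- cassette_center (a point): centre (half-way up) of the cassette to be loaded, loose on the reader's deck: flat white plastic, 30 mm wide (own x), 80 mm long (own y), 8 mm thick (z), about 20 g, rounded corners, slides easily (friction 0.25), a shallow notch in the middle of each long side. It starts 20 to 75 mm in front of its place at the rail, turned by up to 25 degrees, to the left of the pocket
- pocket_home (a point): where the cassette's centre is when fully home in the corner pocket (right end of the rail), 4 mm above the deck; axes as the reader's. The home cassette touches the rail (15 mm to +x) and the end stop (40 mm to -y, 8 mm high); its last 20 mm stand out of the cheek at +y, so a finger behind it stays outside the pocket
- scan_head (a joint): travel of the scan head along its track, m: 0 = parked right of the pocket, 0.085 = its end, fully over the pocket; starts at 0 to 0.007. It moves to the reader's +y against about 2 N of friction and stays where left. A white box 103 mm deep (x), 80 mm long (y), underside 13 mm and top 45 mm above the deck: it passes over cassette, rail and cheek
- head_push (a point): a point on the head's right-hand upright face (which looks to the reader's -y), 29 mm above the deck and 18 mm in from the head's front edge; push here to +y. Moves with the head; axes as the reader's
- cassette: the same test cassette as a body; origin at the middle of its underside, axes as cassette_center
- buffer_vial: leave alone: small capped glass vial, 25 mm across, 48 mm tall, standing on the reader's rear left ledge; origin at the middle of its underside
- reagent_bottle: leave alone: small reagent bottle with screw cap, 30 mm across, 55 mm tall, beside the vial on the ledge; origin at the middle of its underside
- petri: leave alone: closed petri dish, 90 mm across, 15 mm tall, on the table to the left; origin at the middle of its underside
- forceps: leave alone: steel forceps, 134 mm long, 8 mm tall, on the table to the left; origin at the middle of its underside
- bench_timer: leave alone: bench timer, 58 x 66 x 19 mm, on the table to the right; origin at the middle of its underside
- stopper: leave alone: rubber stopper, 23 mm across, 22 mm tall, on the table to the right; origin at the middle of its underside
- spent_cassette: leave alone: a spent cassette, same shape as the one to be loaded, lying flat on the table in front of the reader; origin at the middle of its underside

How it is judged:
By the outcome, as a careful person would: the job done as asked, in the order asked, and still so for the second after the job is handed in, with the robot touching nothing.
It also fails if it takes over 61 s, if anything falls off the work surface, if the arm or the gripper's body presses on something with over 40 N, if the wrist force passes 120 N, or if a joint passes its speed limit or range.

## Working session

There is one attempt and no reset: what is moved stays moved. The work goes in short steps, Python scripts to look and compute and a tool call to move; the robot and the scene stay as the last step left them, time stands still between calls to the robot, and variables do not carry over. Pictures are saved under pics/ and viewed, and the job is handed in when it is done.

Besides the shell and the picture viewer there is one more tool, called after "Request:" as name(argument=value, ...) on one line, values as JSON. send_rows: Moves the arm, as the interface text tells. Its arguments: {"type":"object","properties":{"commands":{"type":"array","items":{"type":"object","properties":{"offset":{"type":"array","items":{"type":"number"}},"rot":{"type":"array","items":{"type":"number"}}}}},"grip":{"type":"number"},"grip_force":{"type":"number"}},"required":["commands"]}

```bash
mkdir -p pics; ls; python3 - <<'E'
from rig import robot
import cv2, numpy as np
np.set_printoptions(precision=4,suppress=True)
print(robot.state())
for n in("side","top"):
    c=robot.calibration(n); print(n,c)
    im=robot.get_image(n); cv2.imwrite(f"pics/{n}0.png",im[:,:,::-1])
E
```

```text
pics
{'time': 0.0, 'joint_pos': array([-1.1606,  0.4808,  1.5969, -0.    ,  1.0651, -0.0466]), 'joint_velocities': array([-0.0005,  0.0009, -0.0007, -0.    , -0.0017, -0.0008]), 'tau': array([ -0.0026, -95.0653, -43.0177,  -0.0002,   0.0125,  -0.    ]), 'tcp_pos': array([ 0.2865, -0.583 ,  0.2307]), 'tcp_rot': array([[-0.0005,  0.8975,  0.4411],
       [ 0.0011,  0.4411, -0.8975],
       [-1.    ,  0.    , -0.0013]]), 'force': array([-0.1195,  0.1829, -0.1284]), 'moment': array([ 0.0053, -0.0014, -0.0102]), 'opening': 0.9989718897778795}
side {'intrinsics': array([[372.1315,   0.    , 319.65  ],
       [  0.    , 372.1315, 199.1966],
       [  0.    ,   0.    ,   1.    ]]), 'k1': -0.052579499196696494, 'T': array([[-0.9878,  0.0778, -0.1351,  0.3448],
       [-0.1557, -0.4547,  0.8769,  1.0207],
       [ 0.0068,  0.8873,  0.4612,  0.6057],
       [ 0.    ,  0.    ,  0.    ,  1.    ]])}
top {'intrinsics': array([[468.7416,   0.    , 315.1683],
       [  0.    , 468.7416, 197.9848],
       [  0.    ,   0.    ,   1.    ]]), 'k1': -0.04909539566777496, 'T': array([[-0.0116,  0.9982, -0.059 ,  0.4223],
       [-0.9998, -0.0105,  0.0186, -0.0157],
       [ 0.018 ,  0.0592,  0.9981,  1.3796],
       [ 0.    ,  0.    ,  0.    ,  1.    ]])}
```

View pics/top0.png

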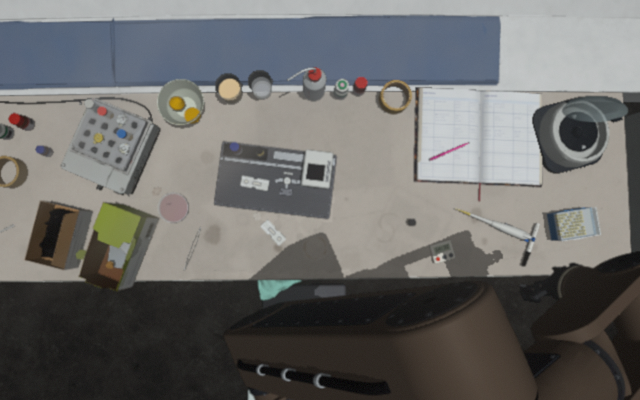

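View pics/side0.png

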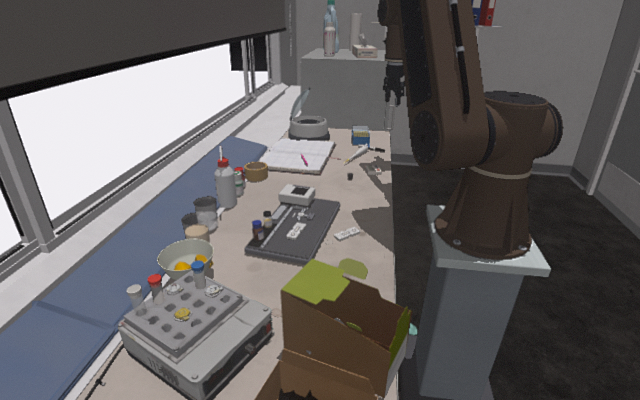

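```bash
python3 - <<'E'
import cv2
im=cv2.imread("pics/top0.png")
c=im[60:300,230:430]
cv2.imwrite("pics/topc.png",cv2.resize(c,None,fx=3,fy=2.5*1,interpolation=cv2.INTER_CUBIC) if 0 else cv2.resize(im[90:240,200:400],None,fx=4,fy=4,interpolation=cv2.INTER_CUBIC))
im=cv2.imread("pics/side0.png")
cv2.imwrite("pics/sidec.png",cv2.resize(im[180:330,170:370],None,fx=4,fy=4,interpolation=cv2.INTER_CUBIC))
E
```

```text
(no output)
```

View pics/topc.png

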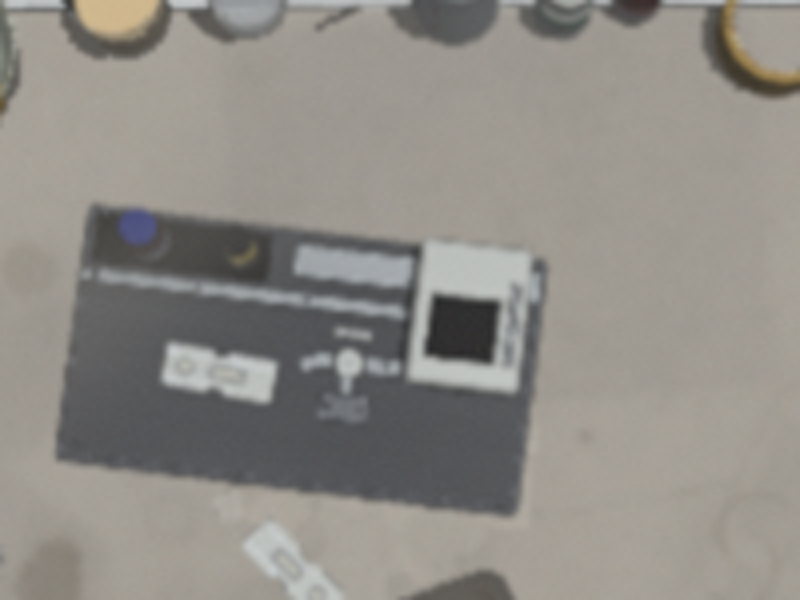

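View pics/sidec.png

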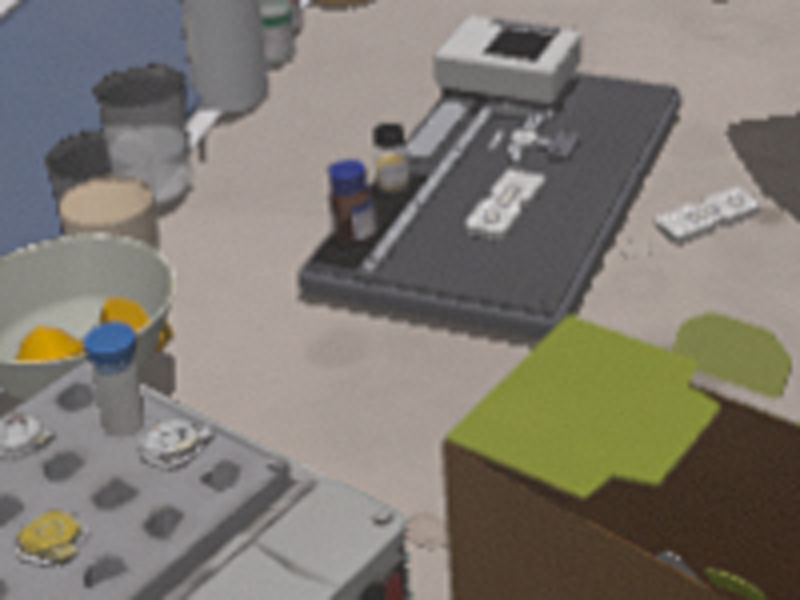

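The top view shows the reader with corners near crop (58,460), (518,515), (546,262) and (90,207). The cassette is near (220,372), almost parallel to the rail, the roller is at (348,362), and the head is at x 410–525. Next I'll fit these positions using the calibration.

```bash
cat > h.py <<'E'
import cv2, numpy as np
from rig import robot
np.set_printoptions(precision=4,suppress=True)
def dist(c): return np.array([c["k1"],0,0,0,0.])
def unproj(name,px,z):
    c=robot.calibration(name); T=c["T"]
    p=np.atleast_2d(np.array(px,float)).reshape(-1,1,2)
    u=cv2.undistortPoints(p,c["intrinsics"],dist(c)).reshape(-1,2)
    d=np.c_[u[:,0],-u[:,1],-np.ones(len(u))]@T[:3,:3].T
    o=T[:3,3]; return o+d*((z-o[2])/d[:,2])[:,None]
def proj(name,P):
    c=robot.calibration(name);T=c["T"]
    q=(np.atleast_2d(P)-T[:3,3])@T[:3,:3]
    q=q*[1,-1,-1]
    return cv2.projectPoints(q.reshape(-1,1,3),np.zeros(3),np.zeros(3),c["intrinsics"],dist(c))[0].reshape(-1,2)
def tc(p): return [(p[0]+.5)/4-.5+200,(p[1]+.5)/4-.5+90]
def sc(p): return [(p[0]+.5)/4-.5+170,(p[1]+.5)/4-.5+180]
E
python3 - <<'E'
from h import *
im=cv2.imread("pics/top0.png")
def quad(pxs,z): return unproj("top",[tc(p) for p in pxs],z)
R=quad([(58,460),(518,515),(546,262),(92,207)],0.026)
print("reader corners",R)
print(np.linalg.norm(R[0]-R[1]),np.linalg.norm(R[1]-R[2]),np.linalg.norm(R[2]-R[3]),np.linalg.norm(R[3]-R[0]))
v=(R[0]-R[1]+R[3]-R[2]); yaw=np.arctan2(-v[0],v[1]);print("yaw",np.degrees(yaw))
rl=quad([(85,274),(405,313)],0.034);print("rail",rl); v=rl[0]-rl[1];print(np.degrees(np.arctan2(-v[0],v[1])))
# cassette
g=cv2.cvtColor(im,cv2.COLOR_BGR2GRAY)
m=np.zeros_like(g); m[170:195,236:275]=(g[170:195,236:275]>140)*255
cs,_=cv2.findContours(m,0,2); k=max(cs,key=cv2.contourArea); r=cv2.minAreaRect(k); print(r)
b=unproj("top",cv2.boxPoints(r),0.034); print(b,b.mean(0))
e=[b[1]-b[0],b[2]-b[1]]; print([ (np.linalg.norm(x),np.degrees(np.arctan2(x[1],x[0]))) for x in e])
print("roller",quad([(348,362)],0.034))
H=quad([(424,240),(532,247),(518,393),(407,380)],0.071);print("head",H)
# side
print("side roller",unproj("side",[sc((522,138))],0.034))
print("side cass",unproj("side",[sc((505,203))],0.034))
print("side reader front-left, front-right",unproj("side",[sc((568,317)),sc((680,92))],0.026))
E
```

```text
reader corners [[ 0.4862  0.251   0.026 ]
 [ 0.4429 -0.0806  0.026 ]
 [ 0.6268 -0.1034  0.026 ]
 [ 0.6703  0.2266  0.026 ]]
0.3343426197744405 0.18524606639692923 0.3329238357443845 0.18567130603862841
yaw -7.4731284245919065
rail [[ 0.62    0.2301  0.034 ]
 [ 0.5894 -0.0005  0.034 ]]
-7.5677066338515
((254.45188903808594, 182.7527313232422), (27.45870018005371, 10.665390014648438), 10.784297943115234)
[[0.5403 0.1751 0.034 ]
 [0.5706 0.1693 0.034 ]
 [0.5549 0.0917 0.034 ]
 [0.5247 0.0976 0.034 ]] [0.5476 0.1334 0.034 ]
[(np.float64(0.030773134951648906), np.float64(-10.84754426972032)), (np.float64(0.07914734709027148), np.float64(-101.41222481975583))]
roller [[0.5543 0.0408 0.034 ]]
head [[ 0.6363 -0.0148  0.071 ]
 [ 0.6307 -0.0908  0.071 ]
 [ 0.5276 -0.0796  0.071 ]
 [ 0.5376 -0.0019  0.071 ]]
side roller [[0.5561 0.0428 0.034 ]]
side cass [[0.5492 0.1368 0.034 ]]
side reader front-left, front-right [[ 0.4829  0.2522  0.026 ]
 [ 0.4453 -0.0682  0.026 ]]
```

Request:
send_rows(commands=[{"offset": [0, 0, 0], "rot": [0.0735, 0, 0]}, {"offset": [0, 0, 0], "rot": [0.0735, 0, 0]}, {"offset": [0, 0, 0], "rot": [0.0735, 0, 0]}, {"offset": [0, 0, 0], "rot": [0.0735, 0, 0]}, {"offset": [0, 0, 0], "rot": [0.0735, 0, 0]}, {"offset": [0, 0, 0], "rot": [0.0735, 0, 0]}, {"offset": [0, 0, 0], "rot": [0.0735, 0, 0]}, {"offset": [0, 0, 0], "rot": [0.0735, 0, 0]}], grip=0)

```text
time: 1.1
tcp_pos: [0.2866, -0.5831, 0.2309]
tcp_rot: [[-0.0, 0.991, -0.133], [0.001, -0.133, -0.991], [-1.0, -0.0, -0.001]]
force: [-0.3, 0.6, 0.6]
opening: -0.001
```

Request:
send_rows(commands=[{"offset": [0, 0.0078, -0.0466], "rot": [0, 0, 0]}, {"offset": [0, 0.0078, -0.0466], "rot": [0, 0, 0]}, {"offset": [0, 0.0078, -0.0466], "rot": [0, 0, 0]}, {"offset": [0, 0.0078, -0.0466], "rot": [0, 0, 0]}, {"offset": [0, 0.0078, -0.0466], "rot": [0, 0, 0]}, {"offset": [0, 0.0078, -0.0466], "rot": [0, 0, 0]}, {"offset": [0, 0.0078, -0.0466], "rot": [0, 0, 0]}, {"offset": [0, 0.0078, -0.0466], "rot": [0, 0, 0]}])

```text
time: 2.1
tcp_pos: [0.3975, -0.2204, 0.2312]
tcp_rot: [[-0.0, 0.991, -0.131], [0.0, -0.131, -0.991], [-1.0, -0.0, -0.0]]
force: [0.7, -0.4, -0.1]
opening: -0.002
```

Request:
send_rows(commands=[{"offset": [0, 0.0078, -0.0466], "rot": [0, 0, 0]}, {"offset": [0, 0.0078, -0.0466], "rot": [0, 0, 0]}, {"offset": [0, 0.0078, -0.0466], "rot": [0, 0, 0]}, {"offset": [0, 0.0078, -0.0466], "rot": [0, 0, 0]}, {"offset": [0, 0.0078, -0.0466], "rot": [0, 0, 0]}, {"offset": [0, 0.0078, -0.0466], "rot": [0, 0, 0]}, {"offset": [0, 0.0078, -0.0466], "rot": [0, 0, 0]}, {"offset": [0, 0.0078, -0.0466], "rot": [0, 0, 0]}])

```text
time: 3.1
tcp_pos: [0.5081, 0.1411, 0.2311]
tcp_rot: [[-0.0, 0.991, -0.131], [-0.0, -0.131, -0.991], [-1.0, -0.0, 0.0]]
force: [0.3, 0.1, -0.4]
opening: -0.0
```

```bash
cat >> h.py <<'E'
O=np.array([.5491,.0744]); YAW=np.radians(-7.5)
ex=np.array([np.cos(YAW),np.sin(YAW)]); ey=np.array([-ex[1],ex[0]])
def rd(p): d=np.array(p)[:2]-O; return np.array([d@ex,d@ey])*1000
def wr(x,y,z): return np.r_[O+ex*x/1000+ey*y/1000,z/1000]
def rep():
    s=robot.state(); F=s["force"]
    print("t",s["time"],"tcp rd",rd(s["tcp_pos"]),"z",s["tcp_pos"][2]*1000,"F rd",F[:2]@ex,F[:2]@ey,F[2],"open",s["opening"]); print(s["tcp_rot"]); return s
E
python3 - <<'E'
from h import *
rep()
im=robot.get_image("side"); cv2.imwrite("pics/side1.png",im[:,:,::-1])
E
```

```text
t 3.1 tcp rd [-49.3744  60.7866] z 231.13899316367034 F rd 0.29803707936196056 0.10040267964609025 -0.4182056367287529 open -0.00044998878117464387
[[-0.0003  0.9914 -0.1306]
 [-0.0001 -0.1306 -0.9914]
 [-1.     -0.0003  0.0002]]
```

View pics/side1.png

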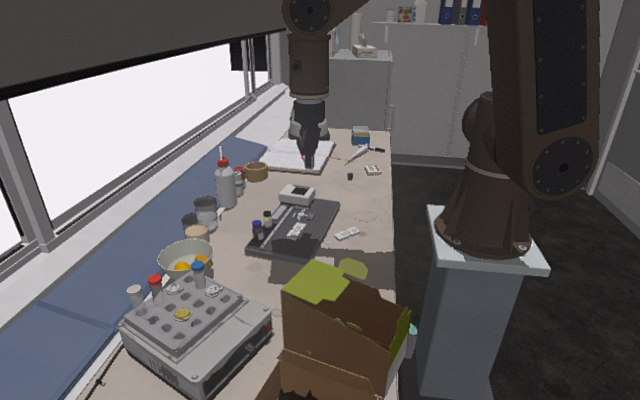

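The side view shows shut fingers above the deck, with the tip at about (308,168). The cassette at (297,230) hasn't moved. Next I descend in front of it.

Request:
send_rows(commands=[{"offset": [0.03, 0, 0], "rot": [0, 0, 0]}, {"offset": [0.035, 0, 0], "rot": [0, 0, 0]}, {"offset": [0.035, 0, 0], "rot": [0, 0, 0]}, {"offset": [0.035, 0, 0], "rot": [0, 0, 0]}, {"offset": [0.03, 0, 0], "rot": [0, 0, 0]}, {"offset": [0.02, 0, 0], "rot": [0, 0, 0]}, {"offset": [0.012, 0, 0], "rot": [0, 0, 0]}, {"offset": [0.003, 0, 0], "rot": [0, 0, 0]}])

```text
time: 4.15
tcp_pos: [0.5077, 0.1395, 0.0308]
tcp_rot: [[-0.001, 0.991, -0.131], [-0.0, -0.131, -0.991], [-1.0, -0.001, 0.0]]
force: [0.8, -0.3, 0.5]
opening: 0.001
```

```bash
python3 - <<'E'
from h import *
rep()
im=robot.get_image("side"); cv2.imwrite("pics/side2.png",cv2.resize(im[180:330,170:370,::-1],None,fx=4,fy=4,interpolation=cv2.INTER_CUBIC))
im=robot.get_image("top"); cv2.imwrite("pics/top2.png",cv2.resize(im[90:240,200:400,::-1],None,fx=4,fy=4,interpolation=cv2.INTER_CUBIC))
E
```

```text
t 4.15 tcp rd [-49.5011  59.0977] z 30.83851518601824 F rd 0.8765619349216173 -0.20888189297025592 0.48891925517069484 open 0.0007031256350633477
[[-0.0009  0.9914 -0.1309]
 [-0.0002 -0.1309 -0.9914]
 [-1.     -0.0008  0.0003]]
```

View pics/side2.png

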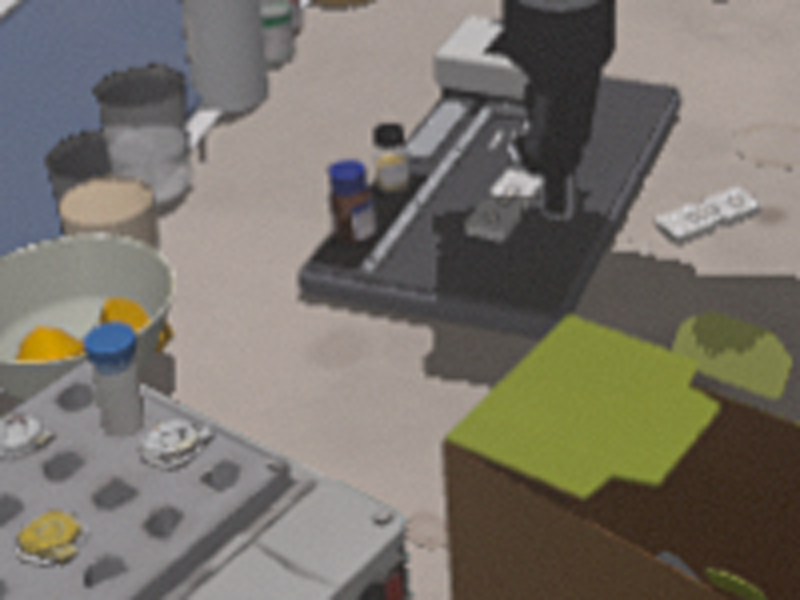

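View pics/top2.png

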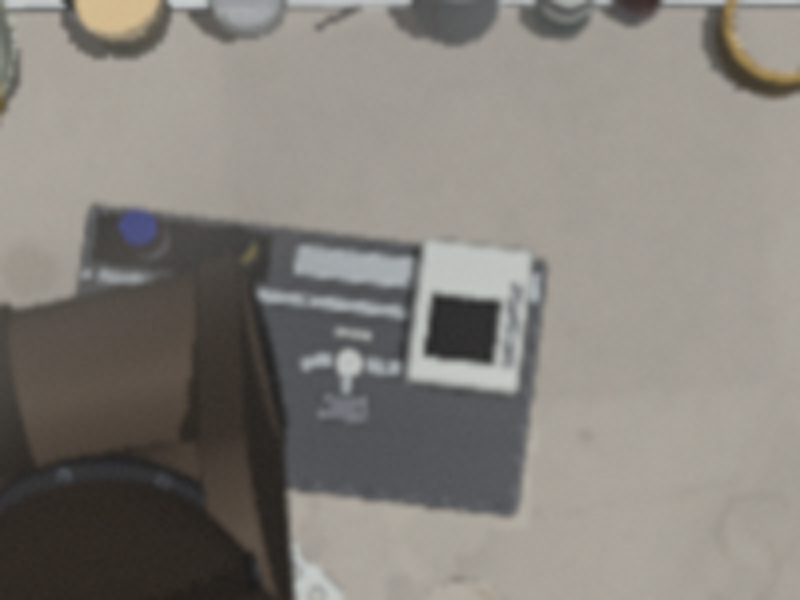

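The finger tip at crop (558,215) sits on the deck in front of the middle of the cassette. I'll push toward the rail.

Request:
send_rows(commands=[{"offset": [0, 0.005, 0], "rot": [0, 0, 0]}, {"offset": [0, 0.005, 0], "rot": [0, 0, 0]}, {"offset": [0, 0.005, 0], "rot": [0, 0, 0]}, {"offset": [0, 0.005, 0], "rot": [0, 0, 0]}, {"offset": [0, 0.005, 0], "rot": [0, 0, 0]}, {"offset": [0, 0.005, 0], "rot": [0, 0, 0]}, {"offset": [0, 0.005, 0], "rot": [0, 0, 0]}, {"offset": [0, 0.005, 0], "rot": [0, 0, 0]}])

```text
time: 5.25
tcp_pos: [0.5479, 0.1342, 0.0313]
tcp_rot: [[-0.0, 0.991, -0.131], [-0.0, -0.131, -0.991], [-1.0, -0.0, 0.0]]
force: [-0.8, 0.0, 0.3]
opening: 0.002
```

```bash
python3 - <<'E'
from h import *
rep()
im=robot.get_image("side"); cv2.imwrite("pics/side3.png",cv2.resize(im[180:270,220:340,::-1],None,fx=6,fy=6,interpolation=cv2.INTER_CUBIC))
E
```

```text
t 5.25 tcp rd [-8.9576 59.1779] z 31.279401424753022 F rd -0.7877254153535799 -0.07631430103491076 0.2971334302838907 open 0.002242003096423611
[[-0.0001  0.9914 -0.1308]
 [-0.     -0.1308 -0.9914]
 [-1.     -0.0001  0.    ]]
```

View pics/side3.png

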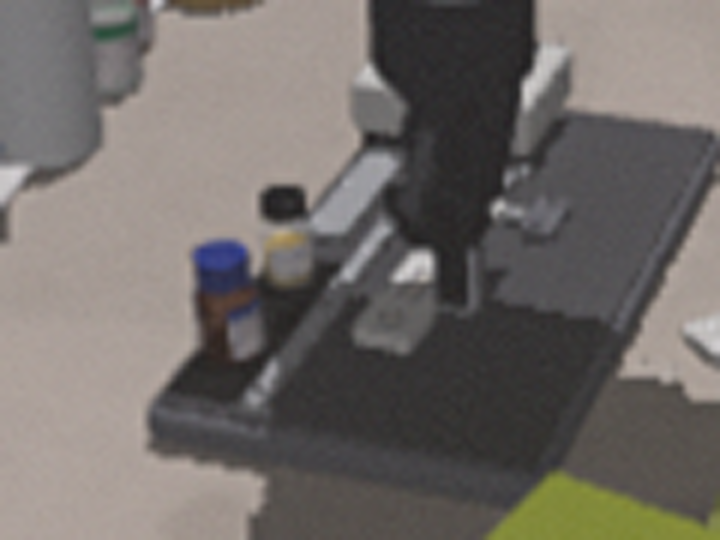

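The cassette is now moving ahead of the finger, its left end at crop (395,330), still short of the rail. I'll keep pushing.

Request:
send_rows(commands=[{"offset": [0, 0.003, 0], "rot": [0, 0, 0]}, {"offset": [0, 0.003, 0], "rot": [0, 0, 0]}, {"offset": [0, 0.002, 0], "rot": [0, 0, 0]}, {"offset": [0, 0.001, 0], "rot": [0, 0, 0]}, {"offset": [0, 0.001, 0], "rot": [0, 0, 0]}, {"offset": [0, 0.001, 0], "rot": [0, 0, 0]}, {"offset": [0, 0, 0], "rot": [0, 0, 0]}, {"offset": [0, 0, 0], "rot": [0, 0, 0]}])

```text
time: 6.3
tcp_pos: [0.5585, 0.1329, 0.0313]
tcp_rot: [[-0.0, 0.991, -0.131], [0.0, -0.131, -0.991], [-1.0, -0.0, -0.0]]
force: [-0.3, -0.1, 1.2]
opening: 0.003
```

Request:
send_rows(commands=[{"offset": [0, 0.0005, 0], "rot": [0, 0, 0]}, {"offset": [0, 0.0005, 0], "rot": [0, 0, 0]}, {"offset": [0, 0.0005, 0], "rot": [0, 0, 0]}, {"offset": [0, 0.0005, 0], "rot": [0, 0, 0]}, {"offset": [0, 0, 0], "rot": [0, 0, 0]}, {"offset": [0, 0, 0], "rot": [0, 0, 0]}, {"offset": [0, 0, 0], "rot": [0, 0, 0]}, {"offset": [0, 0, 0], "rot": [0, 0, 0]}])

```text
time: 7.3
tcp_pos: [0.5605, 0.1326, 0.0313]
tcp_rot: [[-0.0, 0.991, -0.131], [0.0, -0.131, -0.991], [-1.0, -0.0, -0.0]]
force: [0.2, 0.2, 0.6]
opening: 0.001
```

```bash
python3 - <<'E'
from h import *
rep()
im=robot.get_image("side"); cv2.imwrite("pics/side4.png",cv2.resize(im[180:270,220:340,::-1],None,fx=6,fy=6,interpolation=cv2.INTER_CUBIC))
E
```

```text
t 7.3 tcp rd [ 3.732  59.1842] z 31.30825565265717 F rd 0.15786444093773117 0.2003689035612457 0.5901416943680277 open 0.000714999254678704
[[-0.      0.9914 -0.1308]
 [ 0.     -0.1308 -0.9914]
 [-1.     -0.     -0.    ]]
```

View pics/side4.png

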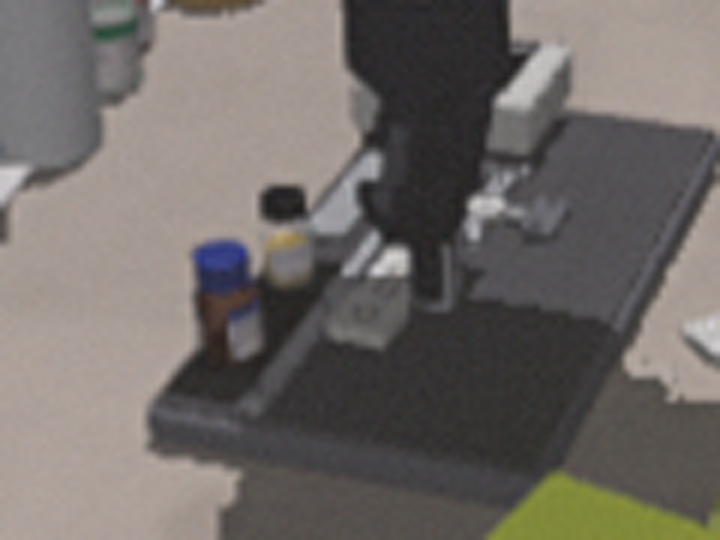

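The cassette is almost at the rail, but the force hasn't risen yet. I'll continue in small steps.

Request:
send_rows(commands=[{"offset": [0, 0.0005, 0], "rot": [0, 0, 0]}, {"offset": [0, 0.0005, 0], "rot": [0, 0, 0]}, {"offset": [0, 0.0005, 0], "rot": [0, 0, 0]}, {"offset": [0, 0.0005, 0], "rot": [0, 0, 0]}, {"offset": [0, 0, 0], "rot": [0, 0, 0]}, {"offset": [0, 0, 0], "rot": [0, 0, 0]}, {"offset": [0, 0, 0], "rot": [0, 0, 0]}, {"offset": [0, 0, 0], "rot": [0, 0, 0]}])

```text
time: 8.35
tcp_pos: [0.5625, 0.1323, 0.0313]
tcp_rot: [[0.0, 0.991, -0.131], [-0.0, -0.131, -0.991], [-1.0, 0.0, 0.0]]
force: [0.4, 0.1, -0.0]
opening: 0.001
```

```bash
python3 - <<'E'
from h import *
rep()
E
```

```text
t 8.35 tcp rd [ 5.7582 59.2063] z 31.308491946110255 F rd 0.37808431000386167 0.10516989866621433 -0.0015031205616366297 open 0.0006862065608457374
[[ 0.0001  0.9914 -0.1308]
 [-0.     -0.1308 -0.9914]
 [-1.      0.0001  0.    ]]
```

Request:
send_rows(commands=[{"offset": [0, 0.0005, 0], "rot": [0, 0, 0]}, {"offset": [0, 0.0005, 0], "rot": [0, 0, 0]}, {"offset": [0, 0.0005, 0], "rot": [0, 0, 0]}, {"offset": [0, 0.0005, 0], "rot": [0, 0, 0]}, {"offset": [0, 0, 0], "rot": [0, 0, 0]}, {"offset": [0, 0, 0], "rot": [0, 0, 0]}, {"offset": [0, 0, 0], "rot": [0, 0, 0]}, {"offset": [0, 0, 0], "rot": [0, 0, 0]}])

```text
time: 9.35
tcp_pos: [0.5645, 0.1321, 0.0313]
tcp_rot: [[-0.0, 0.991, -0.131], [0.0, -0.131, -0.991], [-1.0, -0.0, -0.0]]
force: [-0.5, -0.5, -0.4]
opening: -0.001
```

```bash
python3 - <<'E'
from h import *
rep()
im=robot.get_image("side"); cv2.imwrite("pics/side5.png",cv2.resize(im[190:250,250:330,::-1],None,fx=9,fy=9,interpolation=cv2.INTER_CUBIC))
for n,(x,y,z) in dict(tcp=(7.7,59,31),rail0=(45,-50,34),rail1=(45,160,34)).items(): print(n,proj("side",wr(x,y,z)))
E
```

```text
t 9.35 tcp rd [ 7.7244 59.2025] z 31.295588046512655 F rd -0.4662803832895703 -0.560243992847467 -0.37606241385405215 open -0.0014876422231725759
[[-0.      0.9914 -0.1308]
 [ 0.     -0.1308 -0.9914]
 [-1.     -0.     -0.    ]]
tcp [[291.0989 229.8924]]
rail0 [[291.9967 209.6085]]
rail1 [[264.8983 245.9617]]
```

View pics/side5.png

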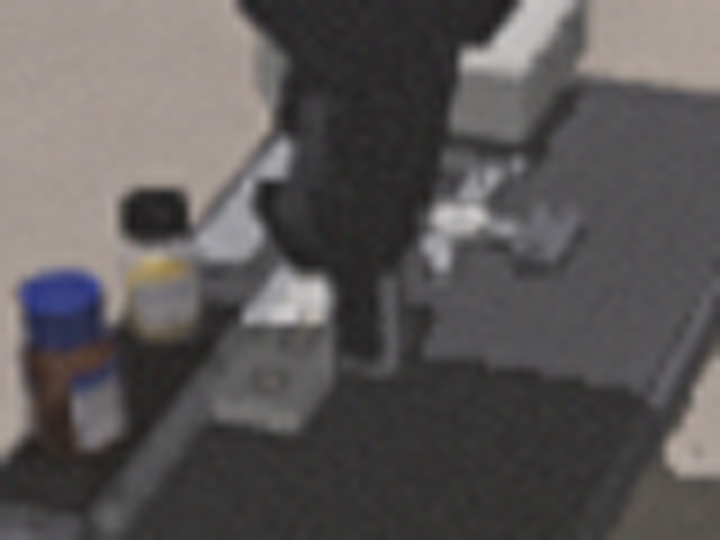

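The finger is touching the cassette's front face, with its tip at crop (370,360). The rear edge is about at the rail but there's no force yet, so I'll keep stepping.

Request:
send_rows(commands=[{"offset": [0, 0.0003, 0], "rot": [0, 0, 0]}, {"offset": [0, 0.0003, 0], "rot": [0, 0, 0]}, {"offset": [0, 0.0003, 0], "rot": [0, 0, 0]}, {"offset": [0, 0.0003, 0], "rot": [0, 0, 0]}, {"offset": [0, 0.0003, 0], "rot": [0, 0, 0]}, {"offset": [0, 0, 0], "rot": [0, 0, 0]}, {"offset": [0, 0, 0], "rot": [0, 0, 0]}, {"offset": [0, 0, 0], "rot": [0, 0, 0]}])

```text
time: 10.4
tcp_pos: [0.5659, 0.1319, 0.0313]
tcp_rot: [[-0.0, 0.991, -0.131], [-0.0, -0.131, -0.991], [-1.0, -0.0, 0.0]]
force: [-3.2, 0.4, 0.2]
opening: -0.001
```

```bash
python3 - <<'E'
from h import *
rep()
E
```

```text
t 10.4 tcp rd [ 9.1503 59.1513] z 31.286273217105894 F rd -3.2145649354274304 -0.06796692178791092 0.18245251954005093 open -0.0007321184526552672
[[-0.0001  0.9914 -0.1308]
 [-0.     -0.1308 -0.9914]
 [-1.     -0.0001  0.    ]]
```

Contact force is 3.2 N against the rail. I'll back off, rise and look.

Request:
send_rows(commands=[{"offset": [0, -0.003, 0], "rot": [0, 0, 0]}, {"offset": [0, -0.006, 0], "rot": [0, 0, 0]}, {"offset": [0, -0.006, 0], "rot": [0, 0, 0]}, {"offset": [-0.02, 0, 0], "rot": [0, 0, 0]}, {"offset": [-0.03, 0, 0], "rot": [0, 0, 0]}, {"offset": [-0.03, 0, 0], "rot": [0, 0, 0]}, {"offset": [-0.03, 0, -0.02], "rot": [0, 0, 0]}, {"offset": [-0.02, 0.02, -0.04], "rot": [0, 0, 0]}])

```text
time: 11.4
tcp_pos: [0.578, 0.1905, 0.1629]
tcp_rot: [[-0.0, 0.991, -0.132], [-0.0, -0.132, -0.991], [-1.0, -0.0, 0.0]]
force: [1.2, -0.4, 0.1]
opening: -0.003
```

```bash
python3 - <<'E'
from h import *
rep()
im=robot.get_image("side"); cv2.imwrite("pics/side6.png",cv2.resize(im[190:250,250:330,::-1],None,fx=9,fy=9,interpolation=cv2.INTER_CUBIC))
print("blue cap",rd(unproj("top",[tc((137,228))],.076)[0]), "black cap",rd(unproj("top",[tc((240,245))],.076)[0]))
def sp(p): return [(p[0]+.5)/4-.5+170,(p[1]+.5)/4-.5+180]
print("side blue cap",rd(unproj("side",[sp((348,167))],.081)[0]),"black",rd(unproj("side",[sp((389,130))],.074)[0]))
E
```

```text
t 11.4 tcp rd [ 13.5067 118.9023] z 162.87510503302272 F rd 1.2382715634962909 -0.22306515411143965 0.11688275031140444 open -0.0029238797526905513
[[-0.      0.9912 -0.132 ]
 [-0.0001 -0.132  -0.9912]
 [-1.     -0.      0.0001]]
blue cap [ 81.4087 123.3932] black cap [78.1822 50.2631]
side blue cap [ 84.1221 120.0615] black [83.4445 52.9354]
```

View pics/side6.png

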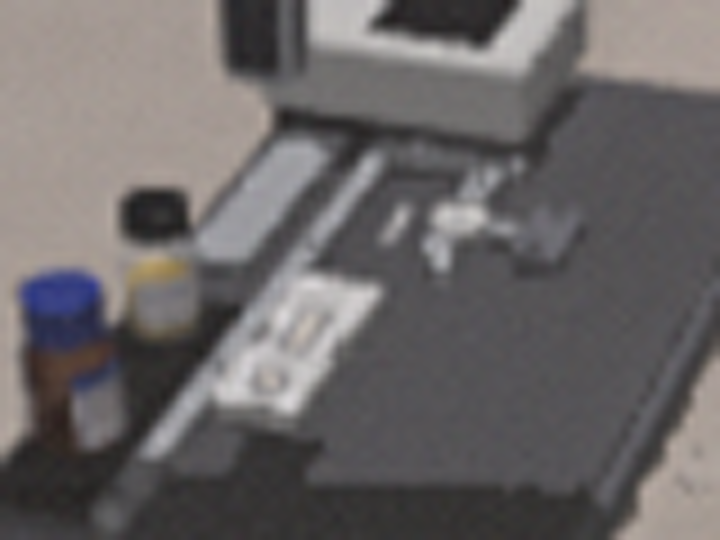

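Picture shows the cassette flat against the rail, its left end around crop (258,400) and right end around (340,285).

```bash
python3 - <<'E'
from h import *
f=lambda p:[(p[0]+.5)/9-.5+250,(p[1]+.5)/9-.5+190]
for n,p,z in [("left rear",(215,388),.034),("left front",(300,408),.034),("right front",(383,290),.034),("right rear",(303,273),.034),("roller",(460,217),.034),("rail R end",(377,153),.034)]:
    print(n,rd(unproj("side",[f(p)],z)[0]))
# predicted outline for cassette at (32,59)
for c in [(17,99),(47,99),(47,19),(17,19)]:
    q=proj("side",wr(*c,34))[0]; print(c,(q-[250,190]+.5)*9-.5)
E
```

```text
left rear [48.6886 92.0842]
left front [18.8491 94.9535]
right front [18.8389 20.0328]
right rear [48.1823 17.5543]
roller [ 10.4035 -33.6278]
rail R end [ 53.6634 -68.3996]
(17, 99) [300.78   415.7398]
(47, 99) [211.433  400.2546]
(47, 19) [304.7227 275.6474]
(17, 19) [389.2961 289.3094]
```

Request:
send_rows(commands=[{"offset": [0, 0.009, -0.003], "rot": [0, 0, 0]}, {"offset": [0.01, 0.008, -0.003], "rot": [0, 0, 0]}, {"offset": [0.03, 0, 0], "rot": [0, 0, 0]}, {"offset": [0.03, 0, 0], "rot": [0, 0, 0]}, {"offset": [0.03, 0, 0], "rot": [0, 0, 0]}, {"offset": [0.02, 0, 0], "rot": [0, 0, 0]}, {"offset": [0.009, 0, 0], "rot": [0, 0, 0]}, {"offset": [0.002, 0, 0], "rot": [0, 0, 0]}])

```text
time: 12.45
tcp_pos: [0.5963, 0.1942, 0.0299]
tcp_rot: [[-0.001, 0.991, -0.131], [-0.0, -0.131, -0.991], [-1.0, -0.001, 0.0]]
force: [0.4, -0.2, 1.1]
opening: -0.0
```

```bash
python3 - <<'E'
from h import *
rep()
im=robot.get_image("side"); cv2.imwrite("pics/side7.png",cv2.resize(im[190:250,250:330,::-1],None,fx=9,fy=9,interpolation=cv2.INTER_CUBIC))
E
```

```text
t 12.45 tcp rd [ 31.1987 124.963 ] z 29.93146161323327 F rd 0.4044717249634379 -0.16493365712228686 1.0629984317711139 open -0.00021555973597269773
[[-0.0005  0.9914 -0.131 ]
 [-0.0001 -0.131  -0.9914]
 [-1.     -0.0005  0.0002]]
```

View pics/side7.png

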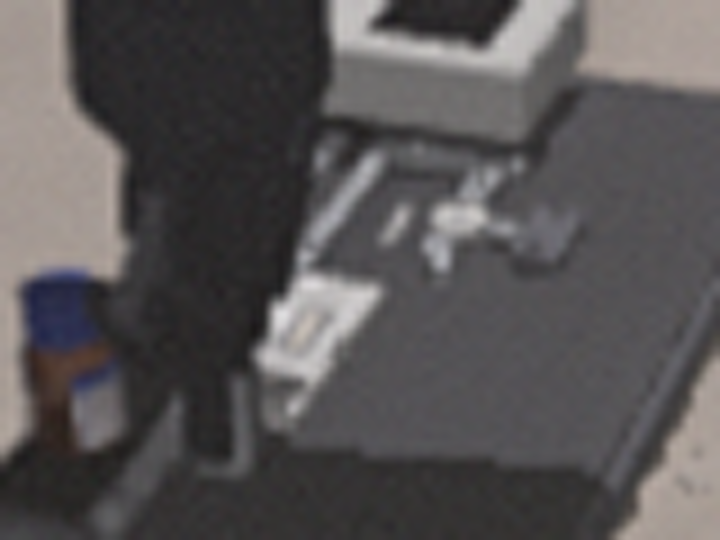

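The finger stands on the deck behind the cassette's left end, with its tip at crop (220,455). The blue-cap bottle hasn't moved. I'll slide along the rail.

Request:
send_rows(commands=[{"offset": [0, 0, 0.004], "rot": [0, 0, 0]}, {"offset": [0, 0, 0.005], "rot": [0, 0, 0]}, {"offset": [0, 0, 0.006], "rot": [0, 0, 0]}, {"offset": [0, 0, 0.006], "rot": [0, 0, 0]}, {"offset": [0, 0, 0.006], "rot": [0, 0, 0]}, {"offset": [0, 0, 0.006], "rot": [0, 0, 0]}, {"offset": [0, 0, 0.005], "rot": [0, 0, 0]}, {"offset": [0, 0, 0.004], "rot": [0, 0, 0]}])

```text
time: 13.5
tcp_pos: [0.5909, 0.1524, 0.0303]
tcp_rot: [[-0.0, 0.991, -0.131], [-0.0, -0.131, -0.991], [-1.0, -0.0, 0.0]]
force: [0.4, 0.6, -0.4]
opening: 0.001
```

```bash
python3 - <<'E'
from h import *
rep()
im=robot.get_image("side"); cv2.imwrite("pics/side8.png",cv2.resize(im[190:250,250:330,::-1],None,fx=9,fy=9,interpolation=cv2.INTER_CUBIC))
E
```

```text
t 13.5 tcp rd [31.2322 82.835 ] z 30.272782922216088 F rd 0.307434132049402 0.6121121451928531 -0.3630204562682586 open 0.0011653130444515905
[[-0.0001  0.9914 -0.1309]
 [-0.     -0.1309 -0.9914]
 [-1.     -0.0001  0.    ]]
```

View pics/side8.png

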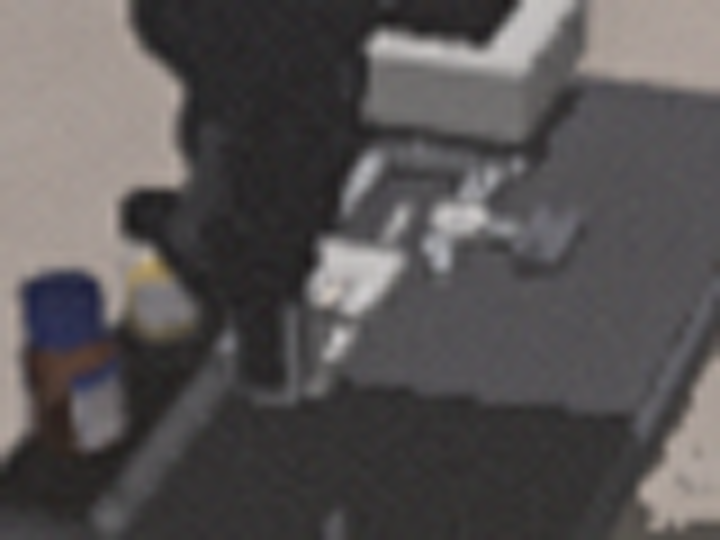

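The cassette is sliding along the rail, its right front corner now at crop (405,260), near the flare at (438,255). Continuing.

Request:
send_rows(commands=[{"offset": [0, 0, 0.003], "rot": [0, 0, 0]}, {"offset": [0, 0, 0.004], "rot": [0, 0, 0]}, {"offset": [0, 0, 0.004], "rot": [0, 0, 0]}, {"offset": [0, 0, 0.004], "rot": [0, 0, 0]}, {"offset": [0, 0, 0.004], "rot": [0, 0, 0]}, {"offset": [0, 0, 0.003], "rot": [0, 0, 0]}, {"offset": [0, 0, 0.003], "rot": [0, 0, 0]}, {"offset": [0, 0, 0], "rot": [0, 0, 0]}])

```text
time: 14.55
tcp_pos: [0.5876, 0.1278, 0.0303]
tcp_rot: [[-0.0, 0.991, -0.131], [-0.0, -0.131, -0.991], [-1.0, -0.0, 0.0]]
force: [-0.1, 0.1, -0.3]
opening: -0.0
```

```bash
python3 - <<'E'
from h import *
rep()
im=robot.get_image("side"); cv2.imwrite("pics/side9.png",cv2.resize(im[190:250,250:330,::-1],None,fx=9,fy=9,interpolation=cv2.INTER_CUBIC))
E
```

```text
t 14.55 tcp rd [31.2169 57.9518] z 30.295942124694058 F rd -0.0999449733871226 0.1036102395812124 -0.31878722657500824 open -0.00021368478545936314
[[-0.0001  0.9914 -0.1311]
 [-0.     -0.1311 -0.9914]
 [-1.     -0.0001  0.    ]]
```

View pics/side9.png

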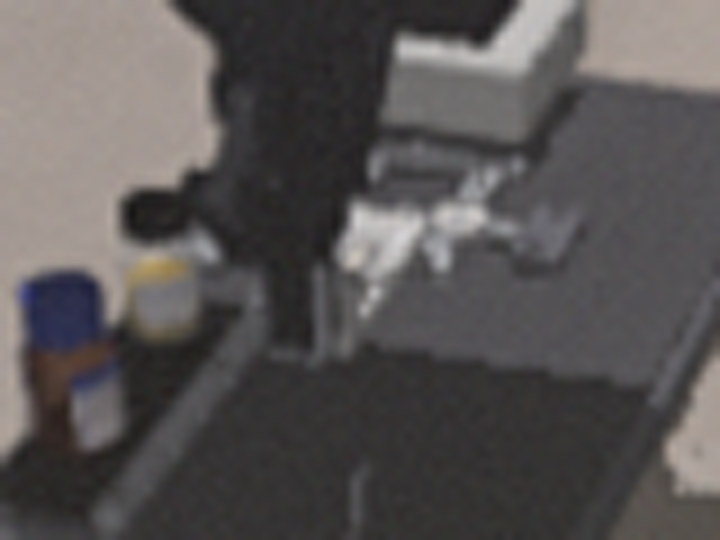

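The leading end is just entering at the roller (460,217). Vial and bottle haven't moved. I'll push on slowly.

Request:
send_rows(commands=[{"offset": [0, 0, 0.002], "rot": [0, 0, 0]}, {"offset": [0, 0, 0.002], "rot": [0, 0, 0]}, {"offset": [0, 0, 0.002], "rot": [0, 0, 0]}, {"offset": [0, 0, 0.002], "rot": [0, 0, 0]}, {"offset": [0, 0, 0.002], "rot": [0, 0, 0]}, {"offset": [0, 0, 0.002], "rot": [0, 0, 0]}, {"offset": [0, 0, 0.002], "rot": [0, 0, 0]}, {"offset": [0, 0, 0], "rot": [0, 0, 0]}])

```text
time: 15.6
tcp_pos: [0.5857, 0.1138, 0.0303]
tcp_rot: [[-0.0, 0.991, -0.131], [-0.0, -0.131, -0.991], [-1.0, -0.0, 0.0]]
force: [0.1, -0.3, -0.6]
opening: -0.002
```

Request:
send_rows(commands=[{"offset": [0, 0, 0.002], "rot": [0, 0, 0]}, {"offset": [0, 0, 0.002], "rot": [0, 0, 0]}, {"offset": [0, 0, 0.002], "rot": [0, 0, 0]}, {"offset": [0, 0, 0.002], "rot": [0, 0, 0]}, {"offset": [0, 0, 0.002], "rot": [0, 0, 0]}, {"offset": [0, 0, 0.002], "rot": [0, 0, 0]}, {"offset": [0, 0, 0.002], "rot": [0, 0, 0]}, {"offset": [0, 0, 0], "rot": [0, 0, 0]}])

```text
time: 16.6
tcp_pos: [0.5839, 0.1, 0.0303]
tcp_rot: [[-0.0, 0.991, -0.131], [-0.0, -0.131, -0.991], [-1.0, -0.0, 0.0]]
force: [-0.9, -0.3, 0.6]
opening: 0.004
```

```bash
python3 - <<'E'
from h import *
rep()
im=robot.get_image("side"); cv2.imwrite("pics/side10.png",cv2.resize(im[190:250,250:330,::-1],None,fx=9,fy=9,interpolation=cv2.INTER_CUBIC))
E
```

```text
t 16.6 tcp rd [31.1258 29.9133] z 30.270312233089967 F rd -0.8491911515566241 -0.4504438638664649 0.6134420084545332 open 0.003781764974014905
[[-0.0003  0.9914 -0.131 ]
 [-0.0001 -0.131  -0.9914]
 [-1.     -0.0003  0.0001]]
```

View pics/side10.png

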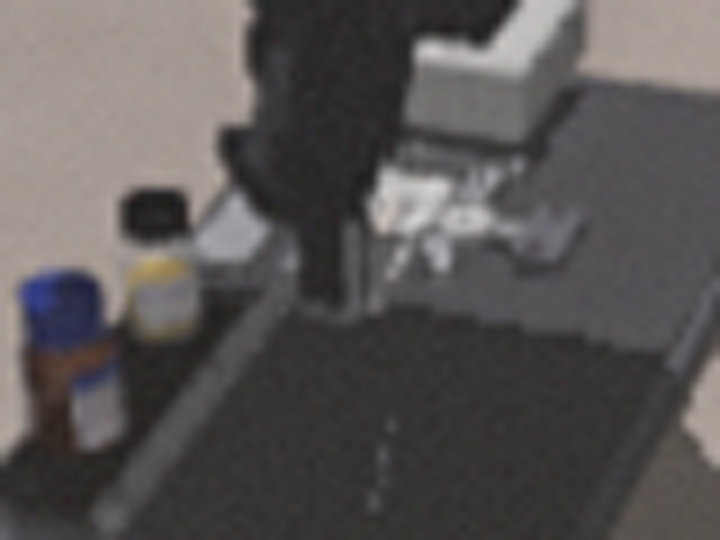

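No jam: the cassette is deep in the pocket and vial and bottle are clear. I'll approach the stop gently.

Request:
send_rows(commands=[{"offset": [0, 0, 0.001], "rot": [0, 0, 0]}, {"offset": [0, 0, 0.001], "rot": [0, 0, 0]}, {"offset": [0, 0, 0.001], "rot": [0, 0, 0]}, {"offset": [0, 0, 0.001], "rot": [0, 0, 0]}, {"offset": [0, 0, 0.001], "rot": [0, 0, 0]}, {"offset": [0, 0, 0.001], "rot": [0, 0, 0]}, {"offset": [0, 0, 0.001], "rot": [0, 0, 0]}, {"offset": [0, 0, 0.001], "rot": [0, 0, 0]}])

```text
time: 17.65
tcp_pos: [0.5829, 0.0922, 0.0303]
tcp_rot: [[-0.0, 0.991, -0.131], [0.0, -0.131, -0.991], [-1.0, -0.0, -0.0]]
force: [-1.1, 1.6, 0.3]
opening: 0.003
```

Request:
send_rows(commands=[{"offset": [0, 0, 0.001], "rot": [0, 0, 0]}, {"offset": [0, 0, 0.001], "rot": [0, 0, 0]}, {"offset": [0, 0, 0.001], "rot": [0, 0, 0]}, {"offset": [0, 0, 0], "rot": [0, 0, 0]}, {"offset": [0, 0, 0], "rot": [0, 0, 0]}, {"offset": [0, 0, 0], "rot": [0, 0, 0]}, {"offset": [0, 0, 0], "rot": [0, 0, 0]}, {"offset": [0, 0, 0], "rot": [0, 0, 0]}])

```text
time: 18.65
tcp_pos: [0.5826, 0.0893, 0.0303]
tcp_rot: [[0.0, 0.991, -0.131], [-0.0, -0.131, -0.991], [-1.0, 0.0, 0.0]]
force: [0.4, 0.4, 0.3]
opening: 0.0
```

```bash
python3 - <<'E'
from h import *
rep()
im=robot.get_image("side"); cv2.imwrite("pics/side11.png",cv2.resize(im[190:250,250:330,::-1],None,fx=9,fy=9,interpolation=cv2.INTER_CUBIC))
E
```

```text
t 18.65 tcp rd [31.2299 19.175 ] z 30.29531399627341 F rd 0.38481990552322753 0.4059983149913871 0.33608630163664543 open 0.00011336281506969685
[[ 0.      0.9914 -0.1308]
 [-0.     -0.1308 -0.9914]
 [-1.      0.      0.    ]]
```

View pics/side11.png

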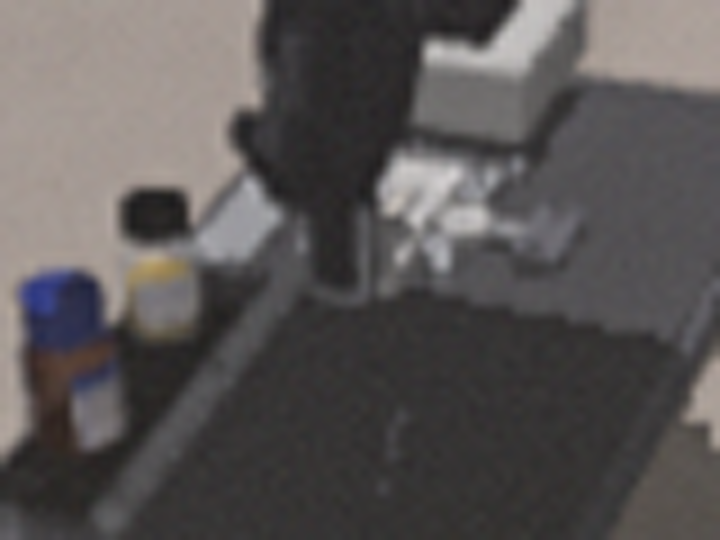

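The notch is nearing the roller. I'll continue in 1 mm steps and watch for the force of the stop.

Request:
send_rows(commands=[{"offset": [0, 0, 0.001], "rot": [0, 0, 0]}, {"offset": [0, 0, 0.001], "rot": [0, 0, 0]}, {"offset": [0, 0, 0.001], "rot": [0, 0, 0]}, {"offset": [0, 0, 0.001], "rot": [0, 0, 0]}, {"offset": [0, 0, 0], "rot": [0, 0, 0]}, {"offset": [0, 0, 0], "rot": [0, 0, 0]}, {"offset": [0, 0, 0], "rot": [0, 0, 0]}, {"offset": [0, 0, 0], "rot": [0, 0, 0]}])

```text
time: 19.7
tcp_pos: [0.582, 0.0854, 0.0303]
tcp_rot: [[-0.0, 0.991, -0.131], [0.0, -0.131, -0.991], [-1.0, -0.0, -0.0]]
force: [0.0, 0.5, 0.3]
opening: -0.001
```

```bash
python3 - <<'E'
from h import *
rep()
E
```

```text
t 19.7 tcp rd [31.1974 15.1943] z 30.28777903347186 F rd -0.04345150253042752 0.5463254842380577 0.3141946513206606 open -0.001450594609748207
[[-0.      0.9914 -0.1308]
 [ 0.     -0.1308 -0.9914]
 [-1.     -0.     -0.    ]]
```

Request:
send_rows(commands=[{"offset": [0, 0, 0.0007], "rot": [0, 0, 0]}, {"offset": [0, 0, 0.0007], "rot": [0, 0, 0]}, {"offset": [0, 0, 0.0006], "rot": [0, 0, 0]}, {"offset": [0, 0, 0], "rot": [0, 0, 0]}, {"offset": [0, 0, 0], "rot": [0, 0, 0]}, {"offset": [0, 0, 0], "rot": [0, 0, 0]}, {"offset": [0, 0, 0], "rot": [0, 0, 0]}, {"offset": [0, 0, 0], "rot": [0, 0, 0]}])

```text
time: 20.7
tcp_pos: [0.5818, 0.0834, 0.0303]
tcp_rot: [[-0.0, 0.991, -0.131], [-0.0, -0.131, -0.991], [-1.0, -0.0, 0.0]]
force: [0.3, 0.1, 0.1]
opening: -0.005
```

```bash
python3 - <<'E'
from h import *
rep()
im=robot.get_image("side"); cv2.imwrite("pics/side12.png",cv2.resize(im[190:250,250:330,::-1],None,fx=9,fy=9,interpolation=cv2.INTER_CUBIC))
E
```

```text
t 20.7 tcp rd [31.2177 13.1735] z 30.292064179067992 F rd 0.2537529064971216 0.08468851015297307 0.06873358056914743 open -0.004577769990534883
[[-0.      0.9914 -0.1308]
 [-0.     -0.1308 -0.9914]
 [-1.     -0.      0.    ]]
```

View pics/side12.png

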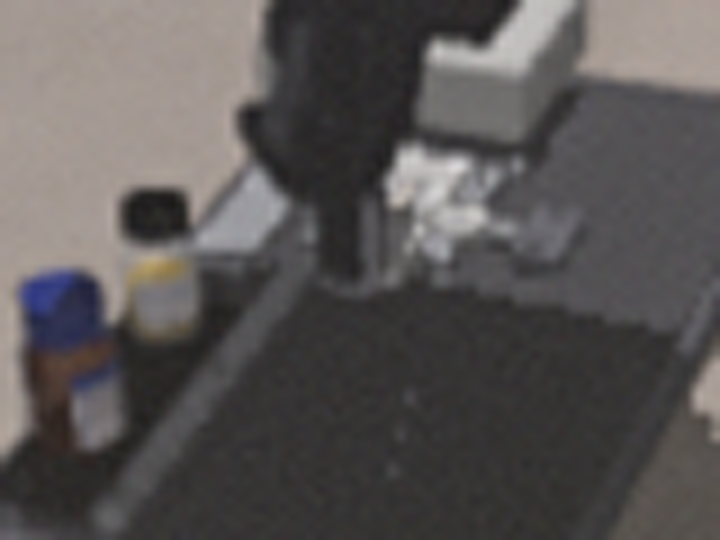

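Request:
send_rows(commands=[{"offset": [0, 0, 0.0006], "rot": [0, 0, 0]}, {"offset": [0, 0, 0.0006], "rot": [0, 0, 0]}, {"offset": [0, 0, 0.0006], "rot": [0, 0, 0]}, {"offset": [0, 0, 0], "rot": [0, 0, 0]}, {"offset": [0, 0, 0], "rot": [0, 0, 0]}, {"offset": [0, 0, 0], "rot": [0, 0, 0]}, {"offset": [0, 0, 0], "rot": [0, 0, 0]}, {"offset": [0, 0, 0], "rot": [0, 0, 0]}])

```text
time: 21.75
tcp_pos: [0.5819, 0.0826, 0.0304]
tcp_rot: [[0.001, 0.991, -0.131], [0.001, -0.131, -0.991], [-1.0, 0.001, -0.001]]
force: [0.5, 12.0, 0.5]
opening: -0.001
```

```bash
python3 - <<'E'
from h import *
rep()
E
```

```text
t 21.75 tcp rd [31.4124 12.3674] z 30.439551839043816 F rd -1.1056596396882166 11.977042386626545 0.5442373355539396 open -0.0010118248762582608
[[ 0.0007  0.9914 -0.1311]
 [ 0.001  -0.1311 -0.9914]
 [-1.      0.0006 -0.001 ]]
```

There's 12 N of stiff contact, more than the roller needs, so the cassette is at the stop. I'll back off, lift and check.

Request:
send_rows(commands=[{"offset": [0, 0, -0.001], "rot": [0, 0, 0]}, {"offset": [0, 0, -0.004], "rot": [0, 0, 0]}, {"offset": [0, 0, -0.008], "rot": [0, 0, 0]}, {"offset": [-0.02, 0, 0], "rot": [0, 0, 0]}, {"offset": [-0.04, 0, 0], "rot": [0, 0, 0]}, {"offset": [-0.05, 0, -0.02], "rot": [0, 0, 0]}, {"offset": [-0.03, -0.02, -0.04], "rot": [0, 0, 0]}, {"offset": [0, -0.03, -0.05], "rot": [0, 0, 0]}])

```text
time: 22.75
tcp_pos: [0.5497, 0.2115, 0.1731]
tcp_rot: [[0.005, 0.991, -0.133], [0.001, -0.133, -0.991], [-1.0, 0.005, -0.002]]
force: [0.1, 0.3, -1.1]
opening: -0.003
```

```bash
python3 - <<'E'
from h import *
rep()
im=robot.get_image("side"); cv2.imwrite("pics/side13.png",cv2.resize(im[190:250,250:330,::-1],None,fx=9,fy=9,interpolation=cv2.INTER_CUBIC))
im=robot.get_image("top"); cv2.imwrite("pics/top13.png",cv2.resize(im[140:220,240:340,::-1],None,fx=7,fy=7,interpolation=cv2.INTER_CUBIC))
E
```

```text
t 22.75 tcp rd [-17.3292 136.0253] z 173.09313222315404 F rd 0.078329302152213 0.3205265542928812 -1.1471058087905233 open -0.003193138711099465
[[ 0.0049  0.9912 -0.1325]
 [ 0.0015 -0.1325 -0.9912]
 [-1.      0.0047 -0.0021]]
```

View pics/side13.png

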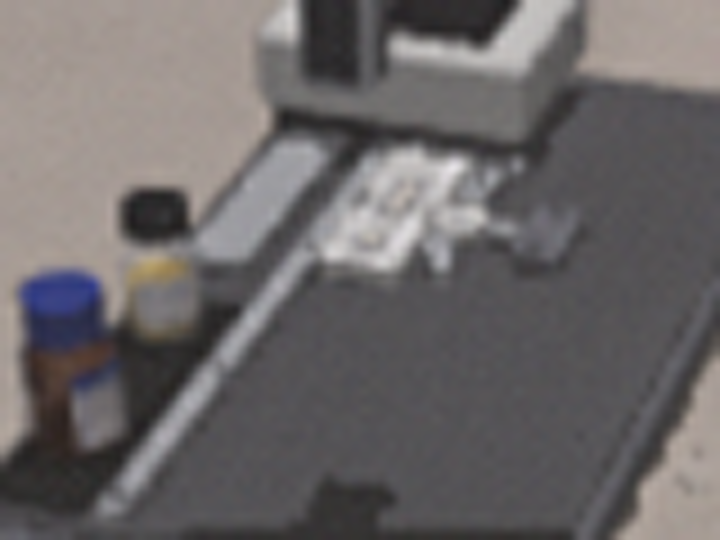

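View pics/top13.png

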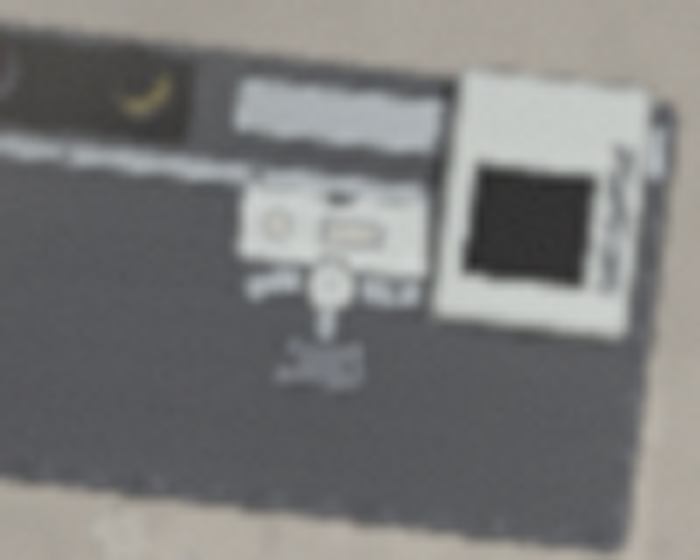

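Home confirmed. In the top crop the cassette spans x 240–430, the roller (330,287) sits in its front notch, and the rear edge is on the rail. Next is the scan head's right-hand face.

Request:
send_rows(commands=[{"offset": [0, 0.0043, 0.0401], "rot": [0, 0, 0]}, {"offset": [0, 0.0043, 0.0401], "rot": [0, 0, 0]}, {"offset": [0, 0.0043, 0.0401], "rot": [0, 0, 0]}, {"offset": [0, 0.0043, 0.0401], "rot": [0, 0, 0]}, {"offset": [0, 0.0043, 0.0401], "rot": [0, 0, 0]}, {"offset": [0, 0.0043, 0.0401], "rot": [0, 0, 0]}, {"offset": [0, 0.0043, 0.0401], "rot": [0, 0, 0]}, {"offset": [0, 0.0043, 0.0401], "rot": [0, 0, 0]}])

```text
time: 23.85
tcp_pos: [0.5401, -0.1138, 0.1703]
tcp_rot: [[-0.0, 0.991, -0.131], [-0.0, -0.131, -0.991], [-1.0, -0.0, 0.0]]
force: [-0.2, 0.0, 0.9]
opening: -0.002
```

```bash
python3 - <<'E'
from h import *
rep()
im=robot.get_image("top"); cv2.imwrite("pics/top14.png",cv2.resize(im[140:260,240:440,::-1],None,fx=4,fy=4,interpolation=cv2.INTER_CUBIC))
E
```

```text
t 23.85 tcp rd [  15.6416 -187.8065] z 170.25852703053337 F rd -0.19266879346985286 -0.017360502192104093 0.9369975802477458 open -0.0017097772533656394
[[-0.0001  0.9914 -0.1308]
 [-0.0001 -0.1308 -0.9914]
 [-1.     -0.0001  0.0001]]
```

View pics/top14.png

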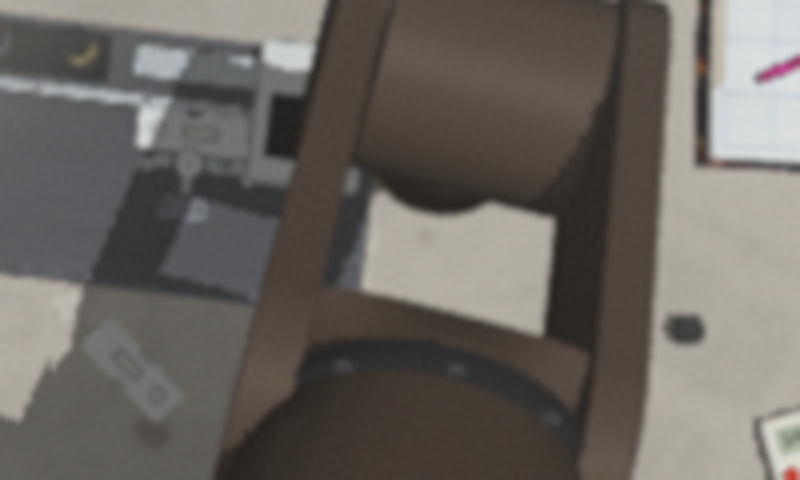

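The arm hides the head from above, but the cassette stays in place around crop (200,130). Descending to the right of the head.

Request:
send_rows(commands=[{"offset": [0.02, 0, 0], "rot": [0, 0, 0]}, {"offset": [0.025, 0, 0], "rot": [0, 0, 0]}, {"offset": [0.025, 0, 0], "rot": [0, 0, 0]}, {"offset": [0.025, 0, 0], "rot": [0, 0, 0]}, {"offset": [0.018, 0, 0], "rot": [0, 0, 0]}, {"offset": [0.01, 0, 0], "rot": [0, 0, 0]}, {"offset": [0.002, 0, 0], "rot": [0, 0, 0]}, {"offset": [0, 0, 0], "rot": [0, 0, 0]}])

```text
time: 24.9
tcp_pos: [0.5405, -0.1125, 0.0457]
tcp_rot: [[0.001, 0.991, -0.131], [-0.0, -0.131, -0.991], [-1.0, 0.001, 0.0]]
force: [0.5, -0.3, -0.2]
opening: -0.002
```

```bash
python3 - <<'E'
from h import *
rep()
im=robot.get_image("side"); cv2.imwrite("pics/side15.png",cv2.resize(im[170:230,260:340,::-1],None,fx=9,fy=9,interpolation=cv2.INTER_CUBIC))
E
```

```text
t 24.9 tcp rd [  15.8738 -186.445 ] z 45.692629350396615 F rd 0.4822083409859793 -0.2031250044888735 -0.22987391409167868 open -0.0022452281613118425
[[ 0.0005  0.9914 -0.1309]
 [-0.0001 -0.1309 -0.9914]
 [-1.      0.0005  0.0001]]
```

View pics/side15.png

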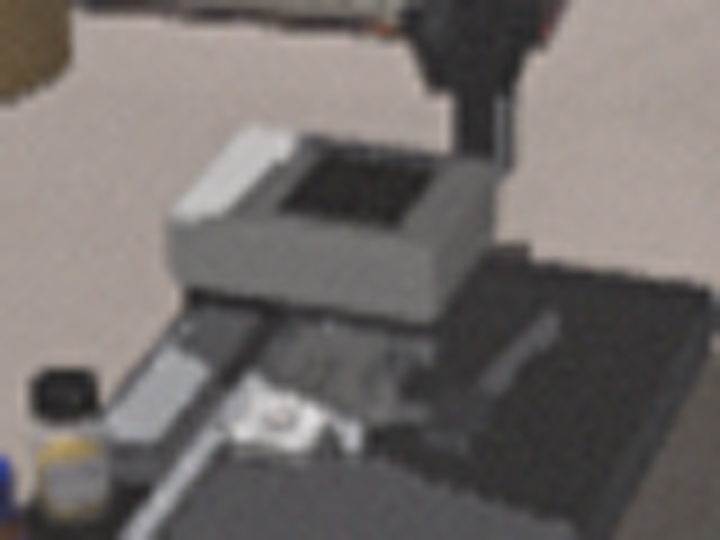

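```bash
python3 - <<'E'
from h import *
f=lambda q:(q-[260,170]+.5)*9-.5
for n,p in dict(frc=(-1,-154,71),flc=(-1,-77,71),rlc=(102,-77,71),flb=(-1,-77,39),tip=(15.9,-186.4,45.7)).items(): print(n,f(proj("side",wr(*p))[0]))
g=lambda p:[(p[0]+.5)/9-.5+260,(p[1]+.5)/9-.5+170]
for p in [(497,170),(435,265),(172,228)]: print(rd(unproj("side",[g(p)],.071)[0]))
E
```

```text
frc [504.2251 159.6734]
flc [439.6918 250.8327]
rlc [165.2699 211.8197]
flb [440.3411 331.3269]
tip [486.613  178.6764]
[  -1.0301 -144.8551]
[ -2.765  -66.3082]
[ 94.8799 -65.7958]
```

The head and finger line up: the finger is about 17 mm in from the front edge. Pushing to +y.

Request:
send_rows(commands=[{"offset": [0, 0, -0.006], "rot": [0, 0, 0]}, {"offset": [0, 0, -0.006], "rot": [0, 0, 0]}, {"offset": [0, 0, -0.004], "rot": [0, 0, 0]}, {"offset": [0, 0, -0.004], "rot": [0, 0, 0]}, {"offset": [0, 0, -0.004], "rot": [0, 0, 0]}, {"offset": [0, 0, -0.004], "rot": [0, 0, 0]}, {"offset": [0, 0, -0.004], "rot": [0, 0, 0]}, {"offset": [0, 0, -0.004], "rot": [0, 0, 0]}])

```text
time: 25.95
tcp_pos: [0.545, -0.0765, 0.0453]
tcp_rot: [[0.0, 0.991, -0.131], [-0.0, -0.131, -0.991], [-1.0, 0.0, 0.0]]
force: [0.0, -1.7, 1.9]
opening: 0.005
```

Request:
send_rows(commands=[{"offset": [0, 0, -0.004], "rot": [0, 0, 0]}, {"offset": [0, 0, -0.004], "rot": [0, 0, 0]}, {"offset": [0, 0, -0.004], "rot": [0, 0, 0]}, {"offset": [0, 0, -0.004], "rot": [0, 0, 0]}, {"offset": [0, 0, -0.004], "rot": [0, 0, 0]}, {"offset": [0, 0, -0.004], "rot": [0, 0, 0]}, {"offset": [0, 0, -0.004], "rot": [0, 0, 0]}, {"offset": [0, 0, -0.004], "rot": [0, 0, 0]}])

```text
time: 26.95
tcp_pos: [0.5492, -0.0448, 0.0453]
tcp_rot: [[0.0, 0.991, -0.131], [-0.0, -0.131, -0.991], [-1.0, 0.0, -0.0]]
force: [1.1, -2.5, 1.5]
opening: -0.001
```

```bash
python3 - <<'E'
from h import *
rep()
im=robot.get_image("side"); cv2.imwrite("pics/side16.png",cv2.resize(im[170:230,260:340,::-1],None,fx=9,fy=9,interpolation=cv2.INTER_CUBIC))
E
```

```text
t 26.95 tcp rd [  15.6494 -118.156 ] z 45.313609209718216 F rd 1.4332103233524824 -2.3641132691007782 1.5266064581331706 open -0.0012681871018718914
[[ 0.0001  0.9914 -0.1309]
 [-0.     -0.1309 -0.9914]
 [-1.      0.0001 -0.    ]]
```

View pics/side16.png

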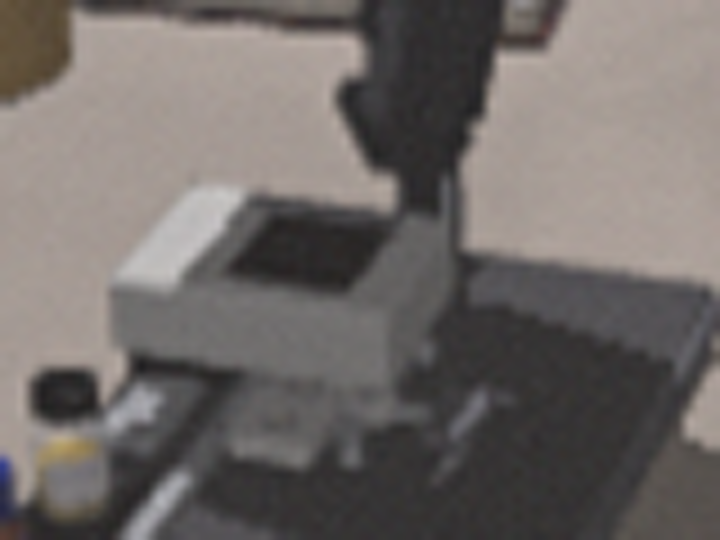

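The head is sliding (front left edge near crop x 395) at about 2 N. Another 32 mm, then small steps.

Request:
send_rows(commands=[{"offset": [0, 0, -0.004], "rot": [0, 0, 0]}, {"offset": [0, 0, -0.004], "rot": [0, 0, 0]}, {"offset": [0, 0, -0.004], "rot": [0, 0, 0]}, {"offset": [0, 0, -0.004], "rot": [0, 0, 0]}, {"offset": [0, 0, -0.004], "rot": [0, 0, 0]}, {"offset": [0, 0, -0.004], "rot": [0, 0, 0]}, {"offset": [0, 0, -0.004], "rot": [0, 0, 0]}, {"offset": [0, 0, -0.002], "rot": [0, 0, 0]}])

```text
time: 28.0
tcp_pos: [0.5528, -0.0158, 0.0453]
tcp_rot: [[-0.0, 0.992, -0.13], [-0.001, -0.13, -0.992], [-1.0, -0.0, 0.001]]
force: [-3.4, -27.8, 1.6]
opening: -0.003
```

Request:
send_rows(commands=[{"offset": [0, 0, -0.001], "rot": [0, 0, 0]}, {"offset": [0, 0, -0.001], "rot": [0, 0, 0]}, {"offset": [0, 0, -0.001], "rot": [0, 0, 0]}, {"offset": [0, 0, -0.001], "rot": [0, 0, 0]}, {"offset": [0, 0, 0], "rot": [0, 0, 0]}, {"offset": [0, 0, 0], "rot": [0, 0, 0]}, {"offset": [0, 0, 0], "rot": [0, 0, 0]}, {"offset": [0, 0, 0], "rot": [0, 0, 0]}])

```text
time: 29.0
tcp_pos: [0.5529, -0.0153, 0.0453]
tcp_rot: [[-0.001, 0.992, -0.13], [-0.004, -0.13, -0.992], [-1.0, -0.001, 0.004]]
force: [-5.9, -57.0, 4.4]
opening: 0.004
```

```bash
python3 - <<'E'
from h import *
rep()
im=robot.get_image("side"); cv2.imwrite("pics/side17.png",cv2.resize(im[170:230,260:340,::-1],None,fx=9,fy=9,interpolation=cv2.INTER_CUBIC))
E
```

```text
t 29.0 tcp rd [ 15.4578 -88.4514] z 45.34272736943859 F rd 1.597264770998434 -57.23534867670763 4.380708088647832 open 0.0036024392594207226
[[-0.0012  0.9915 -0.13  ]
 [-0.0036 -0.13   -0.9915]
 [-1.     -0.0007  0.0038]]
```

View pics/side17.png

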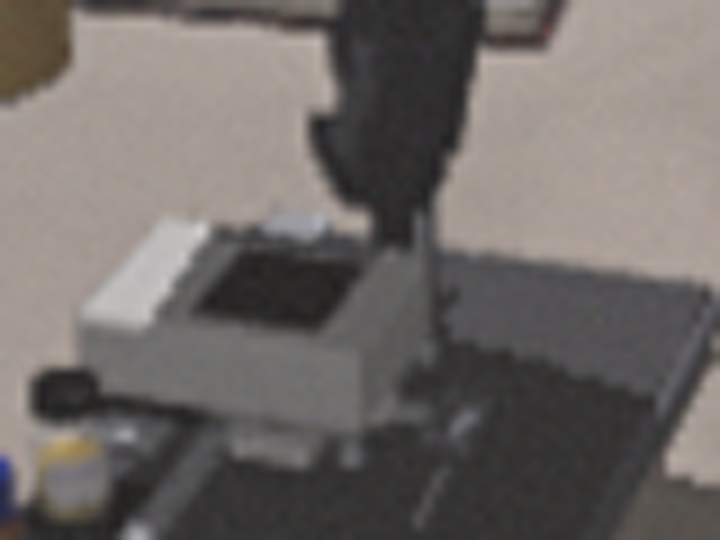

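The head has hit a hard stop at 57 N, pressed harder than needed because I sent two calls together. Releasing now and checking.

Request:
send_rows(commands=[{"offset": [0, 0, 0.006], "rot": [0, 0, 0]}, {"offset": [0, 0, 0.008], "rot": [0, 0, 0]}, {"offset": [0, 0, 0.01], "rot": [0, 0, 0]}, {"offset": [-0.02, 0, 0.01], "rot": [0, 0, 0]}, {"offset": [-0.04, 0, 0.03], "rot": [0, 0, 0]}, {"offset": [-0.05, 0, 0.05], "rot": [0, 0, 0]}, {"offset": [-0.03, 0, 0.055], "rot": [0, 0, 0]}, {"offset": [0, 0, 0.055], "rot": [0, 0, 0]}])

```text
time: 30.05
tcp_pos: [0.5259, -0.2297, 0.1821]
tcp_rot: [[0.004, 0.991, -0.13], [-0.002, -0.13, -0.991], [-1.0, 0.004, 0.001]]
force: [0.9, -1.5, 0.1]
opening: -0.005
```

Request:
send_rows(commands=[{"offset": [0, 0, 0.05], "rot": [0, 0, 0]}, {"offset": [0, 0, 0.05], "rot": [0, 0, 0]}, {"offset": [0, 0, 0.04], "rot": [0, 0, 0]}, {"offset": [0, 0, 0.02], "rot": [0, 0, 0]}, {"offset": [0, 0, 0], "rot": [0, 0, 0]}, {"offset": [0, 0, 0], "rot": [0, 0, 0]}, {"offset": [0, 0, 0], "rot": [0, 0, 0]}, {"offset": [0, 0, 0], "rot": [0, 0, 0]}])

```text
time: 31.05
tcp_pos: [0.5044, -0.3853, 0.1796]
tcp_rot: [[0.0, 0.992, -0.13], [0.0, -0.13, -0.992], [-1.0, 0.0, -0.0]]
force: [-0.6, 0.4, -0.0]
opening: -0.002
```

```bash
python3 - <<'E'
from h import *
rep()
im=robot.get_image("side"); cv2.imwrite("pics/side18.png",cv2.resize(im[180:250,240:340,::-1],None,fx=8,fy=8,interpolation=cv2.INTER_CUBIC))
im=robot.get_image("top"); cv2.imwrite("pics/top18f.png",im[:,:,::-1]);cv2.imwrite("pics/top18.png",cv2.resize(im[90:240,200:400,::-1],None,fx=4,fy=4,interpolation=cv2.INTER_CUBIC))
E
```

```text
t 31.05 tcp rd [  15.6852 -461.6198] z 179.5563650672132 F rd -0.6454627702720689 0.36036006273559124 -0.01957822651773453 open -0.0017402820247439184
[[ 0.0001  0.9915 -0.1298]
 [ 0.0001 -0.1298 -0.9915]
 [-1.      0.     -0.0001]]
```

View pics/side18.png

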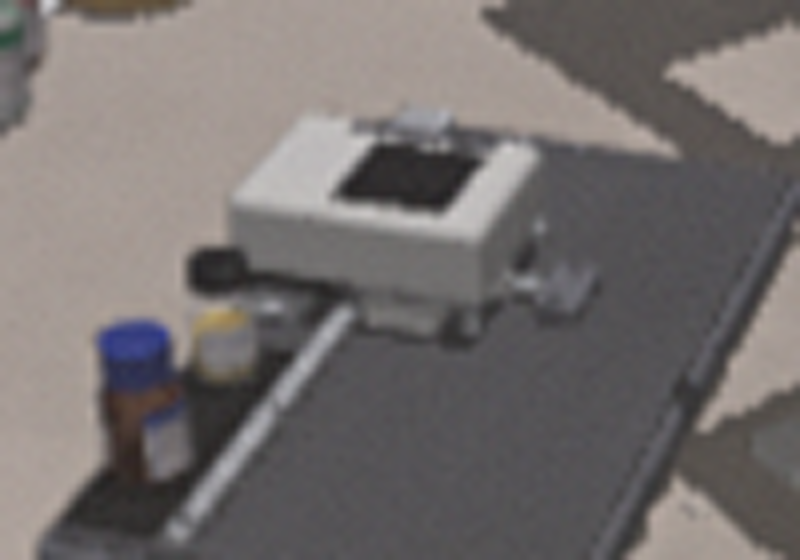

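View pics/top18.png

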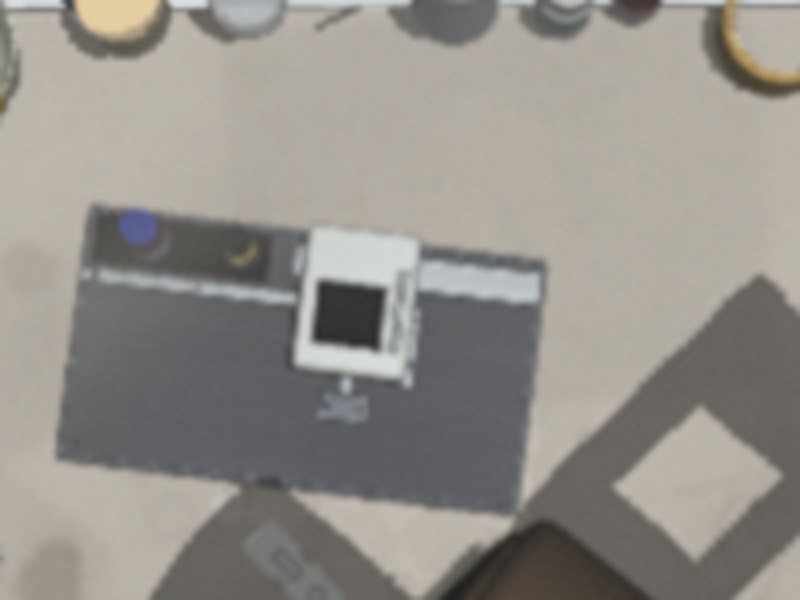

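The head now sits over the cassette, with its front left corner at top crop (295,366) instead of (407,380). Bottles, spent cassette and rail look unchanged. I'll measure its travel and compare the other objects before and after.

```bash
python3 - <<'E'
from h import *
a=cv2.imread("pics/top0.png");b=cv2.imread("pics/top18f.png")
# head dark window match
def win(im,x0,x1):
    g=cv2.cvtColor(im,cv2.COLOR_BGR2GRAY)[150:185,x0:x1].astype(float)
    w=np.clip((110-g)/60,0,1); ys,xs=np.mgrid[150:185,x0:x1]; m=w*1.0
    return (xs*m).sum()/m.sum(),(ys*m).sum()/m.sum(),m.sum()
pa=win(a,306,326);pb=win(b,276,299);print(pa,pb)
A=unproj("top",[pa[:2]],.071)[0];B=unproj("top",[pb[:2]],.071)[0];print("disp",rd(B)-rd(A),rd(B))
t=a[145:190,302:335]; r=cv2.matchTemplate(b[140:195,265:320],t,cv2.TM_CCOEFF_NORMED); _,v,_,l=cv2.minMaxLoc(r); print(v,l[0]+265-302,l[1]+140-145)
A=unproj("top",[(318,167)],.071)[0];B=unproj("top",[(318+l[0]+265-302,167+l[1]-5)],.071)[0];print(rd(B)-rd(A))
E
```

```text
(np.float64(315.10763040666757), np.float64(171.7982468745509), np.float64(231.96666666666667)) (np.float64(286.6303923042237), np.float64(168.6826995340448), np.float64(221.76666666666665))
disp [-0.9384 80.3676] [ 38.0975 -30.6737]
0.9549866318702698 -28 -3
[-1.1108 79.0619]
```

View pics/top18f.png

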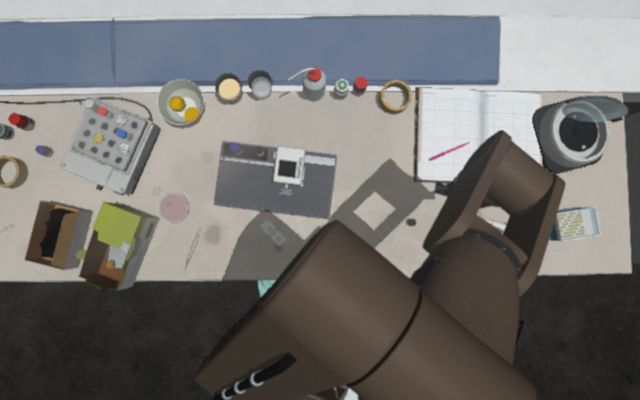

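The head travelled about 80 mm from its 0–7 mm start and ended on a hard stop, which fits the 85 mm end. The other objects are where they were. Handing in.

```bash
python3 - <<'E'
from rig import robot
print(robot.sign_off(), robot.state()["time"])
E
```

```text
the job is handed in; nothing more can be done
the job is handed in; nothing more can be done
```

The cassette is loaded in the corner pocket and the scan head is over it. I handed in at about 31 s with the arm clear of everything.

- **Cassette:** I pushed it back against the rail until the contact force read 3.2 N. Then I slid it along the rail until it met a stiff stop at 12 N, which is more than the roller needs. The pictures taken after that showed it flat on the rail with the roller in its notch.
- **Scan head:** I pushed it to +y at about 2 N until it met a hard stop. The top camera shows it moved 79–80 mm. From a start somewhere between 0 and 7 mm, that fits the 85 mm end, but I had no direct reading of the joint.
- **Excess force:** I sent the last two head pushes without checking between them. The fingertip therefore pressed the head against its stop with about 57 N. The wrist limit is 120 N, and only the fingertip was touching.
- **Position check that disagreed:** contact with the rail and with the head's end stop came 5 to 12 mm away from where my image-based frame and assumed finger size put them. I relied on force and pictures for the final positions.
- **Other objects:** in the last pictures I could see no change in the bottle, vial, petri dish, forceps, spent cassette or stopper. The arm hid the bench timer in the last top view, so I did not check it; the arm stayed well above the table on that side.

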